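# Free the round column for the plank bridge

### The job

Pull the round wooden column out of its tight cutout in the plywood case by its protruding end (a few small wiggles ease it), and stand it upright in the middle of the empty raised footing tile on the half-built bridge's board. Set it down rather than letting it drop, and leave the square and the flat pillar in the case.

Things in the scene. Friction and masses are not known exactly. Their poses are not given: they have to be found in the camera images.
- column: light wood cylinder, 30 mm across, 110 mm tall, 55 g; origin at the centre of its underside, z up its axis. At the start it stands upright in one of the case's three cutouts, 45 mm sunk, the upper 65 mm protruding; its x axis then points across the row of cutouts (fingers are clear there), y along the row. A pull of 7 to 11 N frees it; it rocks about 2 mm either way; lifted 45 mm it is out
- square_pillar: square light wood pillar, 30 x 30 x 110 mm tall; origin at the centre of its underside. It stands, 45 mm sunk, in another cutout of the fixed plywood case (100 x 210 mm, 60 mm tall), whose three cutouts lie in a row 65 mm apart along its long side, each with two sprung felt pads that grip the part across the row
- flat_pillar: flat light wood pillar, 30 mm (across the row) x 16 mm (along the row) x 110 mm tall, standing in another cutout of the case, held the same way; origin at the centre of its underside; stays there
- footing (a point): centre of the top face of the footing tile (60 x 60 mm light wood, top 18 mm above the table) near one end of the bridge's fixed board (100 x 260 x 10 mm). z up, y along the board: a pier of crossed planks (80 x 80 mm, top 128 mm above the table) is centred 145 mm from here along +y, and a loose plank lies across the board at 70 mm

How it is judged (in metres and radians):
On the way:
1. the column is pulled right out of its cutout, held in the fingers (height (world z) of column above 0.065 m and contact force between the fingers and column above 0.5 N), for 0.1 s.
At the end, for the whole second after the job is handed in: the column stands at rest, upright within 10 degrees, on the footing tile, its foot within 20 mm of the tile's centre; the square and flat pillars are within 20 mm of where they started in the case (horizontal distance between column and footing below 0.02 m and z of column in the frame of footing between -0.005 and 0.008 m and angle between column's own z axis and vertical below 0.175 rad and linear speed of column below 0.02 m/s and distance of each of square_pillar, flat_pillar from where it was at the start of the episode below 0.02 m); the robot touches nothing.
It fails at once if the column falls freely through the air (dropped from more than about 13 mm) (contact force between column and anything else below 0.02 N and linear speed of column above 0.5 m/s).
It fails at once if the square or the flat pillar is moved by more than 20 mm (distance of any of square_pillar, flat_pillar from where it was at the start of the episode above 0.02 m).
It also fails if it takes over 48 s, if anything falls off the work surface, if the arm or the gripper's body presses on something with over 40 N, if the wrist force passes 120 N, or if a joint passes its speed limit or range.

### The arm

A 6-joint arm with a two-finger parallel gripper is mounted at the origin on the work surface. World frame = base frame: x ahead of the robot, y to its left, z up, the work surface at z = 0. Lengths are in m, angles in degrees, forces in N, time in s.
With the tool pointing down it reaches from about 0.35 to 0.875 m from the base axis. Payload 4.2 kg.
Tool frame: the origin (TCP) lies between the finger pads; the fingertips stand 25 mm ahead of it and the grasp point (between the pads) lies 6 mm ahead of it (r.tips_ahead is the distance from the TCP to the fingertips, in m); z points along the fingers, y is the direction in which the jaws open and shut (so a half turn about z gives the same grasp; the last joint's range is limited). The gripper opens to 87 mm and grips with 3 to 60 N. Pads are 19 mm wide; open, the fingers measure 117 mm over their backs; the gripper's body (75 mm by 190 mm) begins 51 mm behind the grasp point.
Start: joints at [-49.469, 22.042, 0.453, 0, -68.411, -14.817], TCP at [0.271, -0.563, 0.248] pointing down, gripper open.
Joint ranges: [-179.83, 179.83], [-69.29, 118.12], [-61.27, 80.66], [-181.25, 117.63], [-171.15, -9.14], [-177.46, 177.46]. Speed limits (degrees/s): [159.86, 159.86, 180, 180, 180, 180].

### API

Orientations are given as a 3x3 rotation matrix whose columns are the frame's x, y, z axes.
In Python, from station import r, vision, finish_job gives the robot as it stands.
- The arm moves only by the shell command python3 -m jog 'ROWS'. ROWS is a JSON object of lists of equal length, an entry for each row: "rot": the turn, a rotation vector about the world's x, y, z in degrees, a list of three; "delta_pos": the shift along the world's x, y, z in mm, a list of three; "grip": the opening in per cent of the stroke, from 0 (shut) to 100 (fully open). A call has 1 to 10 rows; each row shifts and turns the commanded pose from where the row before left it; what a row does not reach is not made up. A row lasts 1/12 s, in which the tool goes at most 41.7 mm and 7.16 degrees, less where a joint would pass 70% of its speed; a pose out of reach is approached as far as the arm can. A call with a gripper value outside its range is refused whole. The fingers move at their own pace and stop on an object; the grip force is fixed at half the most. Time passes only in rows, so rows that do not move let the fingers close. It gives the time, the measured TCP pose, the force and the opening at its end, in the units of the state.
- r.sense(): the state, without advancing time (a new reading comes with each control period).
- vision.capture(name): name is "side" or "top" or "wrist"; returns a dict with "frame" (400x640x3 uint8, red, green, blue), "K" (3x3 intrinsics, pixels), "xyz" and "orientation" of the camera in the world. Camera axes: x right, y up, looking along -z (the intrinsics and any distortion apply to the point x, -y, -z); pixel columns grow to the right and rows downward; lengths in m; the calibration is good to about 2 mm. A picture is of the moment at which its call begins. There is no depth.
- finish_job(): hands the job in, once; it reports no verdict.
The state is a dict: "time_s": time; "joints": joint angles; "joint_velocities": joint speeds; "effort": joint torques, N m; "tcp_pos": TCP position; "ee_rot": TCP orientation; "wrist_force": force on the tool from outside, world axes, zero at the start; "moment": the same for the moment, N m; "gripper_width": opening from 0.0 (shut) to 1.0 (fully open).
Only numpy, scipy, OpenCV 4.12 (cv2) and the standard library are available. Lean on these libraries where they do the work, as an engineer would, in place of code of your own. Each camera call takes 0.05 s, during which the arm holds its last target. There are 200 camera calls.

## Working session

There is one attempt and no reset: what is moved stays moved. The work goes in short steps, Python scripts to look and compute and a shell command to move; the robot and the scene stay as the last step left them, time stands still between calls to the robot, and variables do not carry over. Pictures are saved under pics/ and viewed, about 8 in all and at most 12, crops included, and the job is handed in when it is done.

```bash
mkdir -p pics
cat > h.py <<'E'
import numpy as np, cv2
from station import r, vision, finish_job
def cap(n):
    c=vision.capture(n); c={k:(np.array(v)) for k,v in c.items()}; return c
def save(c,f,crop=None):
    im=c['frame']
    if crop: a,b,d,e=crop; im=im[b:e,a:d]
    cv2.imwrite('pics/'+f,cv2.cvtColor(np.ascontiguousarray(im),cv2.COLOR_RGB2BGR))
def ray(c,u,v):
    d=np.linalg.inv(c['K'])@[u,v,1]; d=c['orientation']@(d*[1,-1,-1]); return c['xyz'],d
def plane(c,u,v,z):
    o,d=ray(c,u,v); return o+d*(z-o[2])/d[2]
def proj(c,p):
    q=c['orientation'].T@(np.array(p)-c['xyz'])*[1,-1,-1]; q=c['K']@q; return q[:2]/q[2]
E
python3 - <<'E'
from h import *
import pickle
cs={n:cap(n) for n in('top','side')}
pickle.dump(cs,open('c0.pkl','wb'))
for n,c in cs.items(): save(c,n+'0.png'); print(n,c['xyz'],c['orientation'].round(2).tolist(),c['K'].round(1).tolist(),c.keys())
print(r.sense())
E
```

```text
top [ 0.4715457  -0.00666307  0.82325847] [[-0.01, 1.0, -0.06], [-1.0, -0.01, 0.04], [0.04, 0.06, 1.0]] [[454.0, 0.0, 324.0], [0.0, 454.0, 192.9], [0.0, 0.0, 1.0]] dict_keys(['frame', 'K', 'xyz', 'orientation'])
side [0.23815311 0.37528993 0.51839104] [[-0.78, 0.43, -0.45], [-0.62, -0.55, 0.56], [-0.0, 0.72, 0.7]] [[374.8, 0.0, 321.3], [0.0, 374.8, 200.4], [0.0, 0.0, 1.0]] dict_keys(['frame', 'K', 'xyz', 'orientation'])
{'time_s': 0.1, 'joints': array([-4.94703182e+01,  2.20861472e+01,  3.87540789e-01, -2.30823361e-02,
       -6.84112708e+01, -1.48152290e+01]), 'joint_velocities': array([ 7.94337327e-04, -7.97636939e-02,  2.39335069e-01,  1.33455696e-01,
        1.46159188e-04,  5.33437758e-02]), 'effort': array([-1.77660672e-04, -3.91690135e+01,  1.87934393e+01,  4.23189595e+00,
        1.34087470e-02, -7.94994730e-05]), 'tcp_pos': array([ 0.27096367, -0.5626688 ,  0.24657646]), 'ee_rot': array([[-9.01032002e-01, -4.33751550e-01, -9.61472345e-04],
       [-4.33752597e-01,  9.01030405e-01,  1.70100948e-03],
       [ 1.28500316e-04,  1.94970511e-03, -9.99998091e-01]]), 'wrist_force': array([-0.30711473,  0.45831915, -0.19722388]), 'moment': array([ 0.05399568,  0.00458981, -0.02858854]), 'gripper_width': 0.9975182822816584}
```

View pics/top0.png

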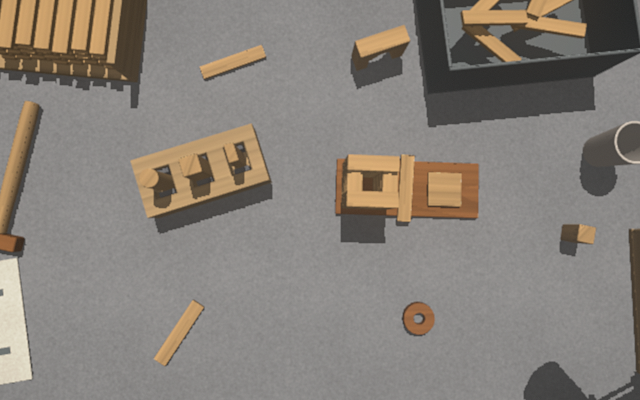

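View pics/side0.png

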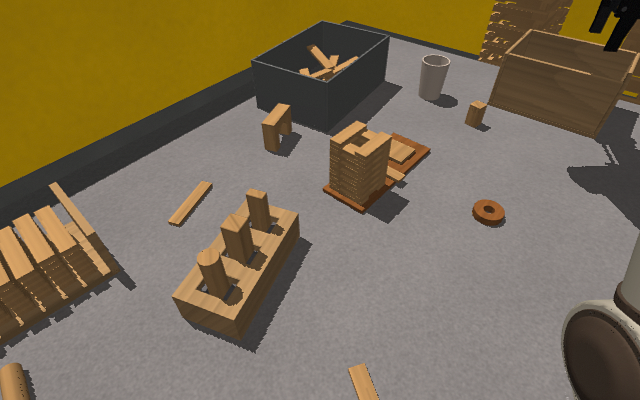

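The top view shows the case at around (200,170), with the column at its left end at about (152,180). The board's tile is at about (445,190), with the pier to its left. In the side view the column is at about (211,258). I'll zoom in on both for accurate pixel positions.

Run:
```python
from h import *
import pickle
cs=pickle.load(open('c0.pkl','rb'))
f=lambda c,a,b,w,h,k:cv2.resize(np.ascontiguousarray(c['frame'][b:b+h,a:a+w]),None,fx=k,fy=k,interpolation=cv2.INTER_CUBIC)
A=f(cs['top'],125,115,160,110,5)
B=np.hstack([f(cs['side'],165,180,140,170,3),f(cs['top'],410,150,75,85,4)[:340].copy().repeat(1,0) if 0 else cv2.copyMakeBorder(f(cs['top'],410,150,75,80,5),0,110,0,0,cv2.BORDER_CONSTANT)])
for n,i in(('A',A),('B',B)):cv2.imwrite(f'pics/{n}.png',i[:,:,::-1]);print(i.shape)
```

```text
(550, 800, 3)
(510, 795, 3)
```

View pics/A.png

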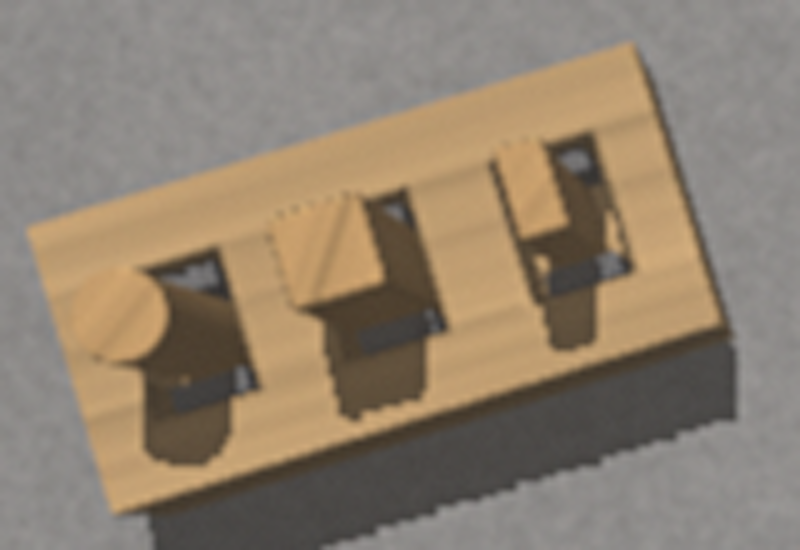

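View pics/B.png

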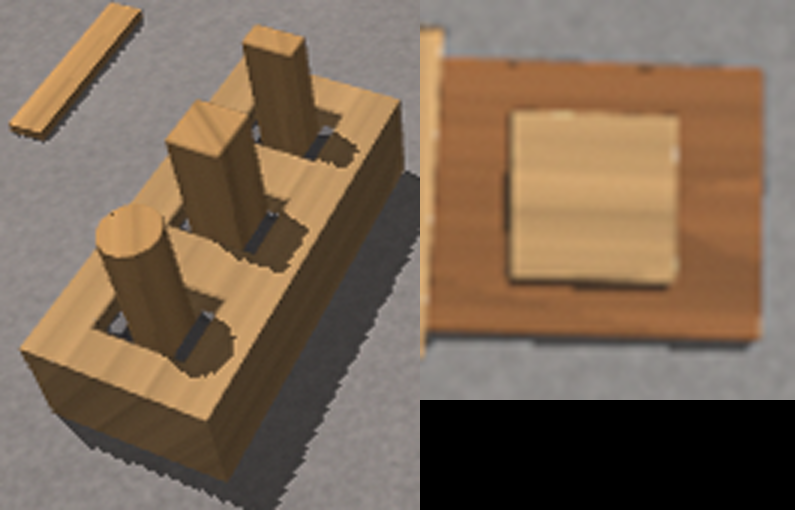

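Crop A: case top corners are at about (27,230), (633,43), (726,330), (117,514), and the column disc is at (119,314). Crop B: the side-view disc is at (132,231), and the tile corners are at (512,110), (679,115), (677,280), (511,280).

Run:
```python
from h import *
import pickle
cs=pickle.load(open('c0.pkl','rb'))
t,s=cs['top'],cs['side']
C=np.array([plane(t,x/5+125,y/5+115,.06) for x,y in((27,230),(633,43),(726,330),(117,514))])
print('case',C.round(4).tolist(),'ctr',C.mean(0).round(4))
e=(C[0]+C[3]-C[1]-C[2])/2; print(np.linalg.norm(e),np.linalg.norm(C[0]-C[3])); e/=np.linalg.norm(e); print('row dir',e,np.degrees(np.arctan2(e[1],e[0])))
print('col by case',C.mean(0)+.065*e,'by top',plane(t,119/5+125,314/5+115,.125),'by side',plane(s,132/3+165,231/3+180,.125))
T=np.array([plane(t,(x-420)/5+410,y/5+150,.018) for x,y in((512,110),(679,115),(677,280),(511,280))])
print('tile',T.round(4).tolist(),T.mean(0)); d=T[0]+T[3]-T[1]-T[2];print(np.degrees(np.arctan2(d[1],d[0])))
# board edges
b=[plane(t,(x-420)/5+410,y/5+150,.01) for x,y in((445,58),(764,68),(760,340),(430,332))];print(np.round(b,4).tolist())
```

```text
case [[0.5772, 0.2865, 0.06], [0.6391, 0.0853, 0.06], [0.5412, 0.0545, 0.06], [0.4822, 0.2559, 0.06]] ctr [0.5599 0.1706 0.06  ]
0.21018251459941314 0.0997759259450446
row dir [-0.28764171  0.95773809  0.        ] 106.71682121343417
col by case [0.54122488 0.23281193 0.06      ] by top [0.54216371 0.23358623 0.125     ] by side [0.53882242 0.2341397  0.125     ]
tile [[0.5583, -0.2258, 0.018], [0.5559, -0.2866, 0.018], [0.4963, -0.2838, 0.018], [0.4971, -0.2237, 0.018]] [ 0.52689395 -0.25495898  0.018     ]
88.48975520883383
[[0.5784, -0.2039, 0.01], [0.5736, -0.3214, 0.01], [0.4744, -0.3163, 0.01], [0.479, -0.1958, 0.01]]
```

```bash
python3 -m jog '{"delta_pos":[[10,31,0],[10,31,0],[10,31,0],[10,31,0],[10,31,0],[10,31,0],[10,31,0],[10,31,0],[10,31,0],[10,31,0]],"rot":[[0,0,3],[0,0,3],[0,0,3],[0,0,3],[0,0,3],[0,0,3],[0,0,3],[0,0,3],[0,0,3],[0,0,3]],"grip":[100,100,100,100,100,100,100,100,100,100]}'
python3 -m jog '{"delta_pos":[[10,31,0],[10,31,0],[10,31,0],[10,31,0],[10,31,0],[10,31,0],[10,31,0],[10,31,0],[10,31,0],[10,31,0]],"rot":[[0,0,3],[0,0,3],[0,0,3],[0,0,3],[0,0,3],[0,0,3],[0,0,3],[0,0,3],[0,0,3],[0,0,3]],"grip":[100,100,100,100,100,100,100,100,100,100]}'
python3 -m jog '{"delta_pos":[[11,30,0],[11,30,0],[11,30,0],[11,30,0],[10,30,0],[10,26,0],[0,0,0],[0,0,0]],"rot":[[0,0,3.5],[0,0,3.5],[0,0,3.5],[0,0,3.5],[0,0,3.5],[0,0,3.5],[0,0,0],[0,0,0]],"grip":[100,100,100,100,100,100,100,100]}'
python3 - <<'E'
from h import *
s=r.sense();R=s['ee_rot'];print(s['tcp_pos'],R.round(4).tolist(),np.degrees(np.arctan2(R[1,1],R[0,1])),s['joints'].round(1))
c=cap('wrist');save(c,'w1.png')
for p in([.541,.233,.125],[.541,.233,.06]): print(proj(c,p))
E
```

```text
time_s: 0.93
tcp_pos: [0.3711, -0.2515, 0.2473]
ee_rot: [[-0.561, -0.828, -0.0], [-0.828, 0.561, 0.0], [-0.0, 0.001, -1.0]]
wrist_force: [0.8, 0.5, 0.3]
gripper_width: 1.0
time_s: 1.77
tcp_pos: [0.471, 0.0585, 0.2473]
ee_rot: [[-0.072, -0.997, -0.001], [-0.997, 0.072, -0.0], [0.0, 0.001, -1.0]]
wrist_force: [0.4, -0.5, 0.1]
gripper_width: 1.0
time_s: 2.43
tcp_pos: [0.535, 0.2339, 0.2463]
ee_rot: [[0.289, -0.957, -0.002], [-0.957, -0.289, -0.001], [0.001, 0.002, -1.0]]
wrist_force: [0.1, -0.3, -0.4]
gripper_width: 0.999
[0.53498335 0.23392058 0.24629545] [[0.2886, -0.9575, -0.0019], [-0.9575, -0.2886, -0.0012], [0.0006, 0.0022, -1.0]] -163.22687834613313 [ 39.5  18.2  -5.5  -0.  -66.4 -22.7]
[314.04899304 198.49413493]
[315.52253224 179.65079976]
```

View pics/w1.png

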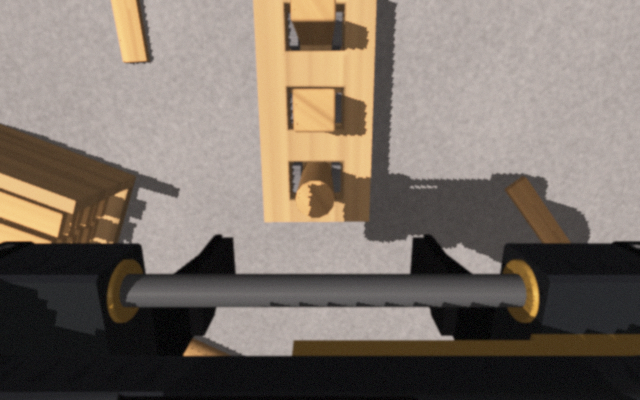

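The disc is at (314,198), which matches the prediction. I'll descend and grip.

```bash
python3 -m jog '{"delta_pos":[[3,-0.5,-25],[3,-0.5,-30],[0,0,-30],[0,0,-30],[0,0,-20],[0,0,-10],[0,0,0],[0,0,0]],"rot":[[0,0,0],[0,0,0],[0,0,0],[0,0,0],[0,0,0],[0,0,0],[0,0,0],[0,0,0]],"grip":[100,100,80,80,80,80,60,20]}'
python3 -m jog '{"delta_pos":[[0,0,0],[0,0,0],[0,0,0],[0,0,0],[0,0,0],[0,0,0],[0,0,0],[0,0,0],[0,0,0],[0,0,0]],"rot":[[0,0,0],[0,0,0],[0,0,0],[0,0,0],[0,0,0],[0,0,0],[0,0,0],[0,0,0],[0,0,0],[0,0,0]],"grip":[20,20,20,20,20,20,20,20,20,20]}'
```

```text
time_s: 3.15
tcp_pos: [0.5416, 0.2314, 0.1033]
ee_rot: [[0.287, -0.958, 0.001], [-0.958, -0.287, -0.0], [0.0, -0.001, -1.0]]
wrist_force: [-0.4, 0.8, 1.7]
gripper_width: 0.723
time_s: 3.98
tcp_pos: [0.5414, 0.2321, 0.1032]
ee_rot: [[0.288, -0.958, 0.001], [-0.958, -0.288, 0.0], [-0.0, -0.001, -1.0]]
wrist_force: [-1.4, 0.2, 4.4]
gripper_width: 0.34
```

The fingers hold the column at an opening of 0.34, which is about 30 mm. Next I'll pull with small wiggles.

```bash
python3 -m jog '{"delta_pos":[[0,0,0],[-0.4,1.4,1],[0.8,-2.8,1],[-0.8,2.8,2],[0.8,-2.8,2],[-0.4,1.4,3],[0,0,3],[0,0,4],[0,0,4],[0,0,0]],"rot":[[0,0,0],[0,0,0],[0,0,0],[0,0,0],[0,0,0],[0,0,0],[0,0,0],[0,0,0],[0,0,0],[0,0,0]],"grip":[0,0,0,0,0,0,0,0,0,0]}'
python3 - <<'E'
from h import *
c=cap('side');save(c,'s1.png',(100,150,420,350));print(r.sense()['tcp_pos'])
E
```

```text
time_s: 4.82
tcp_pos: [0.5412, 0.2318, 0.1234]
ee_rot: [[0.288, -0.958, 0.0], [-0.958, -0.288, -0.0], [0.0, -0.0, -1.0]]
wrist_force: [0.7, 0.3, -4.6]
gripper_width: 0.335
[0.54120823 0.23187335 0.12337388]
```

View pics/s1.png

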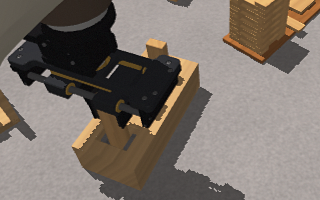

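The picture shows the column coming up with the fingers. I'll keep lifting to TCP z of about 0.26, so the column clears the pier.

```bash
python3 -m jog '{"delta_pos":[[0,0,5],[0,0,8],[0,0,12],[0,0,15],[0,0,20],[0,0,25],[0,0,25],[0,0,20],[0,0,7],[0,0,0]],"rot":[[0,0,0],[0,0,0],[0,0,0],[0,0,0],[0,0,0],[0,0,0],[0,0,0],[0,0,0],[0,0,0],[0,0,0]],"grip":[0,0,0,0,0,0,0,0,0,0]}'
python3 - <<'E'
from h import *
c=cap('side');save(c,'s2.png');s=r.sense();print(s['tcp_pos'])
p=s['tcp_pos']
print(proj(c,[p[0],p[1],p[2]-.088]))
E
```

```text
time_s: 5.7
tcp_pos: [0.5422, 0.2324, 0.2637]
ee_rot: [[0.288, -0.958, 0.006], [-0.958, -0.288, 0.004], [-0.002, -0.007, -1.0]]
wrist_force: [0.2, 0.3, -1.3]
gripper_width: 0.336
[0.54127667 0.23203864 0.26119687]
[200.62329482 230.79488748]
```

View pics/s2.png

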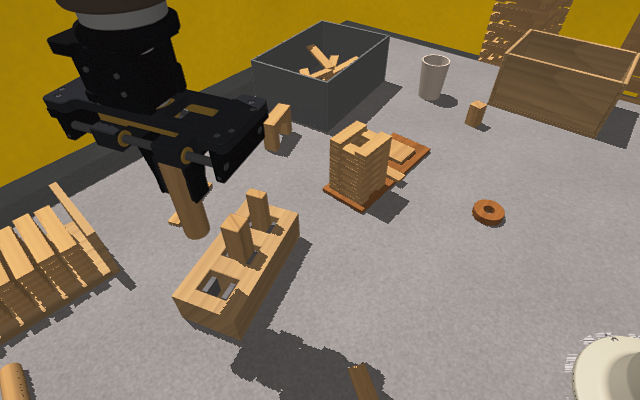

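The column is out and hangs nearly vertical, with its foot at about (198,231) against a predicted (201,231). I'll carry it over to the tile.

```bash
python3 -m jog '{"delta_pos":[[0,-10,0],[0,-20,0],[-1,-30,0],[-1,-30,0],[-1,-30,0],[-1,-30,0],[-1,-30,0],[-1,-30,0],[-1,-30,0],[-1,-30,0]],"rot":[[0,0,0],[0,0,0],[0,0,0],[0,0,0],[0,0,0],[0,0,0],[0,0,0],[0,0,0],[0,0,0],[0,0,0]],"grip":[0,0,0,0,0,0,0,0,0,0]}'
python3 -m jog '{"delta_pos":[[-1,-30,0],[-1,-30,0],[-1,-30,0],[-1,-30,0],[-1,-30,0],[-1,-30,0],[0,-22,0],[0,-15,0],[0,0,0],[0,0,0]],"rot":[[0,0,0],[0,0,0],[0,0,0],[0,0,0],[0,0,0],[0,0,0],[0,0,0],[0,0,0],[0,0,0],[0,0,0]],"grip":[0,0,0,0,0,0,0,0,0,0]}'
python3 -m jog '{"delta_pos":[[0,0,-20],[0,0,-30],[0,0,-30],[0,0,-30],[0,0,-20],[0,0,-10],[0,0,0],[0,0,0]],"rot":[[0,0,0],[0,0,0],[0,0,0],[0,0,0],[0,0,0],[0,0,0],[0,0,0],[0,0,0]],"grip":[0,0,0,0,0,0,0,0]}'
python3 - <<'E'
from h import *
s=r.sense();p=s['tcp_pos'];print(p)
k=4
out=[]
for n in('side','top'):
    c=cap(n)
    q=proj(c,[p[0],p[1],p[2]-.088]);t=proj(c,[.527,-.255,.018]);print(n,q,t)
    a,b=(np.clip(t.round().astype(int)-[50,62],0,None))
    print(a,b)
    out.append(cv2.resize(np.ascontiguousarray(c['frame'][b:b+100,a:a+100]),None,fx=k,fy=k,interpolation=cv2.INTER_CUBIC))
cv2.imwrite('pics/p3.png',np.hstack(out)[:,:,::-1])
E
```

```text
time_s: 6.58
tcp_pos: [0.5317, -0.0402, 0.2579]
ee_rot: [[0.287, -0.958, -0.004], [-0.958, -0.287, -0.001], [-0.0, 0.004, -1.0]]
wrist_force: [0.2, -0.2, -0.2]
gripper_width: 0.337
time_s: 7.42
tcp_pos: [0.5259, -0.2559, 0.2577]
ee_rot: [[0.286, -0.958, -0.004], [-0.958, -0.286, 0.001], [-0.002, 0.003, -1.0]]
wrist_force: [0.2, 0.2, -1.5]
gripper_width: 0.339
time_s: 8.08
tcp_pos: [0.5275, -0.2547, 0.1198]
ee_rot: [[0.289, -0.957, -0.0], [-0.957, -0.289, -0.0], [0.0, 0.0, -1.0]]
wrist_force: [-0.5, -0.4, 0.2]
gripper_width: 0.337
[ 0.52751521 -0.25474745  0.11979993]
side [397.47467802 144.18636105] [396.87384671 149.32238444]
347 87
top [447.20835721 188.29818762] [444.99348697 189.15101901]
395 127
```

View pics/p3.png

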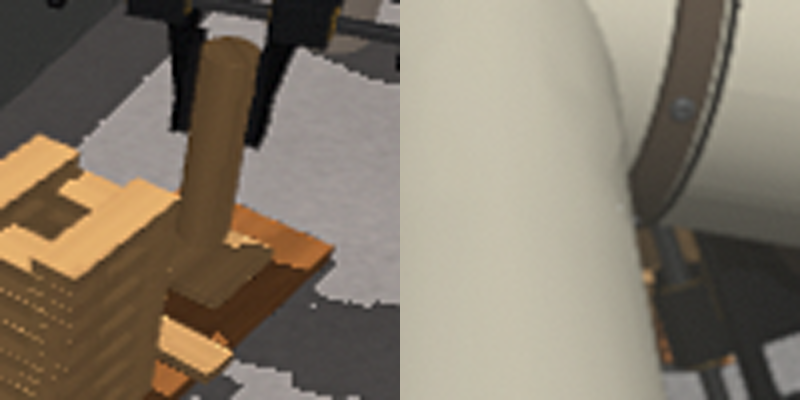

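Run:
```python
from h import *
c=cap('side');p=r.sense()['tcp_pos']
b=p-[0,0,.088];t=b+[0,0,.11];g=p-[0,0,.006]
print('exp top/foot in crop',[((proj(c,x)-[347,87])*4).round(1) for x in(t,b,g)])
e=np.array([-.288,.957,0])
for d in(-8,-5,5,8):
    a=np.radians(d);u=e*np.sin(a)+np.array([0,0,np.cos(a)])
    print(d,[((proj(c,x)-[347,87])*4).round(1) for x in(g+u*(t-g)[2],g+u*(b-g)[2])])
# column silhouette edges (dark warm wood) per row against the background between the fingers
```

```text
exp top/foot in crop [array([232. ,  43.3]), array([201.4, 225.4]), array([223.6,  93.1])]
-8 [array([233.7,  40.1]), array([196.6, 235.7])]
-5 [array([233.1,  41.2]), array([198.4, 232.1])]
5 [array([230.9,  45.8]), array([204.5, 217.8])]
8 [array([230.2,  47.5]), array([206.4, 212.9])]
```

The column's axis in the picture (about (230,50) to (204,230)) matches a vertical one within a few degrees, and it sits over the tile. I'll lower slowly until contact.

```bash
python3 -m jog '{"delta_pos":[[0,0,-3],[0,0,-2],[0,0,-2],[0,0,-1],[0,0,0],[0,0,0]],"rot":[[0,0,0],[0,0,0],[0,0,0],[0,0,0],[0,0,0],[0,0,0]],"grip":[0,0,0,0,0,0]}'
python3 -m jog '{"delta_pos":[[0,0,-1],[0,0,-1],[0,0,-1],[0,0,0]],"rot":[[0,0,0],[0,0,0],[0,0,0],[0,0,0]],"grip":[0,0,0,0]}'
python3 -m jog '{"delta_pos":[[0,0,-1],[0,0,0],[0,0,0]],"rot":[[0,0,0],[0,0,0],[0,0,0]],"grip":[0,0,0]}'
python3 -m jog '{"delta_pos":[[0,0,-1],[0,0,0],[0,0,0]],"rot":[[0,0,0],[0,0,0],[0,0,0]],"grip":[0,0,0]}'
```

```text
time_s: 8.73
tcp_pos: [0.5272, -0.2551, 0.1115]
ee_rot: [[0.288, -0.958, -0.0], [-0.958, -0.288, -0.0], [-0.0, 0.0, -1.0]]
wrist_force: [-0.7, 0.0, -1.1]
gripper_width: 0.341
time_s: 9.07
tcp_pos: [0.527, -0.255, 0.1083]
ee_rot: [[0.288, -0.958, -0.001], [-0.958, -0.288, 0.0], [-0.0, 0.0, -1.0]]
wrist_force: [-0.9, 0.9, -0.7]
gripper_width: 0.338
time_s: 9.32
tcp_pos: [0.5272, -0.2551, 0.1075]
ee_rot: [[0.288, -0.958, -0.0], [-0.958, -0.288, 0.0], [-0.0, 0.0, -1.0]]
wrist_force: [0.3, 0.6, -0.2]
gripper_width: 0.34
time_s: 9.57
tcp_pos: [0.5271, -0.2551, 0.1065]
ee_rot: [[0.288, -0.958, -0.0], [-0.958, -0.288, 0.0], [-0.0, 0.0, -1.0]]
wrist_force: [-0.3, 0.2, -0.5]
gripper_width: 0.338
```

```bash
for i in 1; do python3 -m jog '{"delta_pos":[[0,0,-1],[0,0,0],[0,0,0]],"rot":[[0,0,0],[0,0,0],[0,0,0]],"grip":[0,0,0]}' ; done | grep -E 'tcp_pos|force'
python3 -m jog '{"delta_pos":[[0,0,-1],[0,0,0],[0,0,0]],"rot":[[0,0,0],[0,0,0],[0,0,0]],"grip":[0,0,0]}'| grep -E 'tcp_pos|force'
```

```text
tcp_pos: [0.5273, -0.2552, 0.1062]
wrist_force: [-0.3, 0.5, 3.4]
tcp_pos: [0.5274, -0.2552, 0.1061]
wrist_force: [-3.0, 2.2, 9.7]
```

Contact came at TCP z = 0.106, exactly the height expected with no slip. I'll relieve the press a little and release gently.

```bash
python3 -m jog '{"delta_pos":[[0,0,1],[0,0,0],[0,0,0],[0,0,0],[0,0,0],[0,0,0],[0,0,0],[0,0,0],[0,0,0]],"rot":[[0,0,0],[0,0,0],[0,0,0],[0,0,0],[0,0,0],[0,0,0],[0,0,0],[0,0,0],[0,0,0]],"grip":[0,36,39,42,46,50,60,80,100]}'
python3 -m jog '{"delta_pos":[[0,0,0],[0,0,0],[0,0,0],[0,0,0],[0,0,5],[0,0,15],[0,0,30],[0,0,30],[0,0,30],[0,0,30]],"rot":[[0,0,0],[0,0,0],[0,0,0],[0,0,0],[0,0,0],[0,0,0],[0,0,0],[0,0,0],[0,0,0],[0,0,0]],"grip":[100,100,100,100,100,100,100,100,100,100]}'
python3 -m jog '{"delta_pos":[[0,0,10],[-20,-30,0],[-20,-30,0],[-20,-30,0],[-20,-30,0],[-20,-30,0],[-20,-30,0],[-20,-30,0],[0,0,0],[0,0,0]],"rot":[[0,0,0],[0,0,0],[0,0,0],[0,0,0],[0,0,0],[0,0,0],[0,0,0],[0,0,0],[0,0,0],[0,0,0]],"grip":[100,100,100,100,100,100,100,100,100,100]}'
python3 - <<'E'
from h import *
k=4
out=[]
for n in('side','top'):
    c=cap(n)
    t=proj(c,[.527,-.255,.018]);u=proj(c,[.527,-.255,.128])
    a,b=(np.clip(t.round().astype(int)-[50,62],0,None))
    print(n,(t-[a,b])*4,(u-[a,b])*4)
    out.append(cv2.resize(np.ascontiguousarray(c['frame'][b:b+100,a:a+100]),None,fx=k,fy=k,interpolation=cv2.INTER_CUBIC))
cv2.imwrite('pics/p4.png',np.hstack(out)[:,:,::-1])
E
```

```text
time_s: 10.82
tcp_pos: [0.5272, -0.2551, 0.1055]
ee_rot: [[0.288, -0.958, -0.0], [-0.958, -0.288, 0.0], [-0.0, 0.0, -1.0]]
wrist_force: [0.2, -0.2, 1.1]
gripper_width: 0.644
time_s: 11.65
tcp_pos: [0.5269, -0.255, 0.2475]
ee_rot: [[0.288, -0.958, 0.0], [-0.958, -0.288, -0.0], [0.0, -0.0, -1.0]]
wrist_force: [0.3, -0.4, -0.1]
gripper_width: 1.001
time_s: 12.48
tcp_pos: [0.3857, -0.4663, 0.255]
ee_rot: [[0.284, -0.959, -0.001], [-0.959, -0.284, 0.001], [-0.001, 0.0, -1.0]]
wrist_force: [0.6, 1.1, 0.9]
gripper_width: 1.004
side [199.49538686 249.28953777] [229.53235124  72.04656962]
top [199.97394789 248.60407603] [285.63391369 228.18933764]
```

View pics/p4.png

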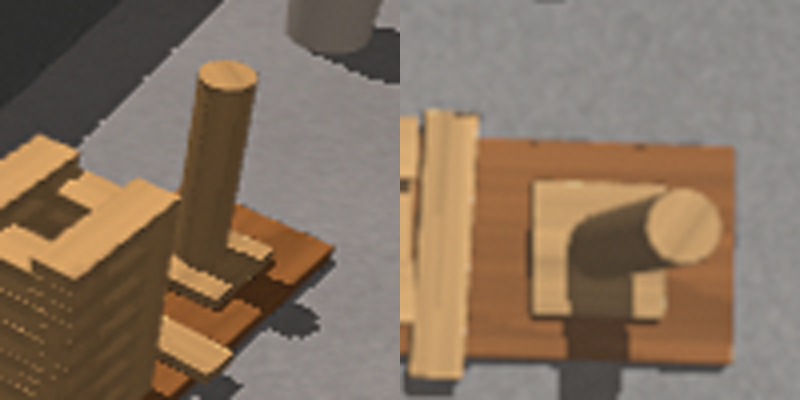

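The column stands upright on the tile. Its top disc is at (227,75) in the side crop against a predicted (229,72), and at (685,227) in the top crop against (686,228). The robot is clear, so I'm handing in.

```bash
python3 -c "
from h import *
finish_job()"
```

```text
the job is handed in; nothing more can be done
```

The column is out of the case and standing upright in the middle of the footing tile; I handed the job in at about 12.6 s of the 48 s allowed.

- **Pull and carry:** I gripped the column across the row, eased it out with small wiggles and a straight lift, and carried it over the pier. I then lowered it 1 mm at a time until it touched, opened the fingers gently, and backed away.
- **Placement:** In the last top and side pictures the column's top was within about 1 mm and 2 mm of where an upright, centred column should be. The touch-down height (TCP z 0.106 m) also matched a grip that had not slipped.
- **Forces:** The highest wrist force I read was about 10 N, at touch-down.
- **Square and flat pillars:** They still looked in place right after the pull. I did not measure them again at the end, but nothing went near them after that.

No check failed or disagreed.

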